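Line up the fastener boxes with the level

ROBOT

A 6-joint arm with a two-finger parallel gripper is mounted at the origin on the work surface. World frame = base frame: x ahead of the robot, y to its left, z up, the work surface at z = 0. Lengths are in mm, angles in rad, forces in N, time in s.
With the tool pointing down it reaches from about 250 to 800 mm from the base axis. Payload 8.5 kg.
Tool frame: the origin (TCP) lies midway between the tips of the shut fingers; the grasp point (between the pads) lies 19 mm behind it; z points along the fingers, y is the line along which they close (so a half turn about z gives the same grasp; the last joint's range is limited). The gripper opens to 85 mm and grips with 20 to 120 N. Pads are 22 mm wide; open, the fingers measure 114 mm over their backs; the gripper's body (76 mm by 85 mm) begins 54 mm behind the grasp point. The pads swing forward as they close: fully open they stand 13 mm farther back than shut.
Start: joints at [-1.333, 0.238, -0.013, 1.319, 0, 1.571], TCP at [123.659, -510.183, 231.276] pointing down, gripper open.
Joint ranges: [-2.66, 2.66], [-1.03, 1.9], [-1.14, 1.46], [-1.82, 2.27], [-1.45, 1.34], [-3.14, 3.14]. Speed limits (rad/s): [2.22, 2.22, 2.79, 3.14, 3.14, 3.14].

INTERFACE

Orientations are given as a unit quaternion [x, y, z, w].
In Python, from plant import robot, kinematics, cams, readout gives the robot as it stands. The module is installed in compiled form; this text tells all that it offers. Calls block until the motion is done:
- robot.goto(position, orientation): joint-space move of the TCP to a pose.
- robot.move_straight(position, rot=None, v=150, force_limit=None): straight line of the TCP; rot=None keeps the orientation; v is the mean speed in mm/s. With force_limit (N) it stops when the force on the tool has changed by that much, and returns True; else False.
- robot.goto_joints(angles): joint-space move.
- robot.release() and robot.clamp(strength=None): open the fingers fully, or close them until they stop; strength is the grip in N (None keeps the last).
- robot.sleep(seconds).
- kinematics.inverse_kinematics(position, orientation): joint angles nearest the present ones, or None.
- cams.get_image(name): name is "scene" or "top" or "wrist"; returns the picture (384x512x3 uint8, blue, green, red); there is no depth.
- cams.camera_info(name): a dict with "vertical_fov" (degrees; the focal length in pixels is half the picture's height over the tangent of half this angle, whatever the lens; pixels are square), "cx", "cy" (the principal point, pixels), "k1" (the pictures are not rectified: a ray, as slopes to the right and down, at radius r is drawn at 1 + k1 r^2 times it, then the intrinsics apply), "extrinsics" (4x4, takes a point from world to camera coordinates). Camera axes: x right, y up, looking along -z (the intrinsics and any distortion apply to the point x, -y, -z); pixel columns grow to the right and rows downward; lengths in mm; the calibration is good to about 2 mm. A picture is of the moment at which its call begins: read the wrist's pose just before it. camera_info takes no time and is no camera call; for the wrist camera it gives the pose at the moment of the call.
A pose or a line that the arm cannot do raises robot.IKError and nothing moves.
- robot.finish_job(): hands the job in; it is judged then, once.
Trained networks look in the newest picture that a camera, given by its name, has taken for a name from the list of things; names that differ only in an ending like _2 or _b are one class to them, and where a whole thing is asked for, a point or a joint stands for the part that bears it (a point fixed in the world has none). Each returns a list of dicts, best first, with "confidence" (0 to 1); they miss things now and then, are a little off and sometimes report something else, mostly with a low value. They report only what shows in the picture. A call takes as long as a camera call. They do not tell look-alikes from the thing itself.
- cams.spot_in(camera, label): "centre" ([column, row] in pixels, amid what is visible of it).
Readings, each from a call of its own:
- readout.get_clock(): time.
- readout.get_joint_pos(): joint angles.
- readout.get_joint_velocities(): joint speeds.
- readout.get_effort(): joint torques, N m.
- readout.get_tool_pos(): TCP position.
- readout.get_tcp_rot(): TCP orientation.
- readout.get_ft_force(): force on the tool from outside, world axes, zero at the start.
- readout.get_moment(): the same for the moment, N m.
- readout.get_width(): finger opening in mm.
- readout.get_gripper_force(): force on a finger pad.
Only numpy, scipy, OpenCV 4.12 (cv2) and the standard library are available. Lean on these libraries where they do the work, as an engineer would, in place of code of your own. Each camera call takes 0.05 s, during which the arm holds its last target. There are 200 camera calls.

TASK

Take the spirit level out of the tool tray and use its straight edge to push the three fastener boxes back under the rack's beam until their fronts stand in one straight line, flush with the front faces of the rack's two front posts; lean the tool so that the hand clears the beam. Push with the level only: the hand and arm must not touch the boxes or the rack. Then put the level back in the tray, and leave the other things on the bench where they are.

Things in the scene. Friction and masses are not known exactly. Their poses are not given: they have to be found in the camera images.
- rack: racking bay fixed to the bench: green posts 170 mm high, red beams. Origin on the bench, midway between the two front posts, in the plane of their front faces; x to the rear (away from the robot), z up. Front post faces: x = 0, |y| = 104 to 134 mm, so the 240 mm level overlaps both and stops against them. Front beam: x = 0 to 25 mm, z = 130 to 170 mm, full width; open above behind it.
- box_left_front (a point): black fastener box 90 deep (x) by 54 wide (y) by 70 mm high, about 0.3 kg, loose on the bench between the front posts; point: centre of its front face (towards the robot), 35 mm above the bench; x points into the box, z up. Starts 15 to 60 mm proud of the posts, a little twisted. Left one (rack y about +66 mm).
- box_mid_front (a point): black fastener box 90 deep (x) by 54 wide (y) by 70 mm high, about 0.3 kg, loose on the bench between the front posts; point: centre of its front face (towards the robot), 35 mm above the bench; x points into the box, z up. Starts 15 to 60 mm proud of the posts, a little twisted. Middle one (rack y about 0).
- box_right_front (a point): black fastener box 90 deep (x) by 54 wide (y) by 70 mm high, about 0.3 kg, loose on the bench between the front posts; point: centre of its front face (towards the robot), 35 mm above the bench; x points into the box, z up. Starts 15 to 60 mm proud of the posts, a little twisted. Right one (rack y about -66 mm).
- level_mid (a point): spirit level: straight aluminium bar 240 long (x) by 20 thick (y) by 70 mm high (z), 0.3 kg, symmetric; point: its centre. Starts standing on its long edge in the tray, centre 39 mm above the bench. Held across its thickness by the upper half, hand leaning back towards the robot 30 to 45 deg, its lower edge leads and the fingers clear the boxes.
- tray: a shallow open steel tool tray fixed to the bench, to the robot's left or right; 300 (its x) by 150 mm (its y) outside, walls 4 mm thick and 22 mm high, floor 4 mm thick. Origin: centre of its underside, on the bench.
- case_mid (a point): bystander: a loose grey plastic tool case, 170 (x) by 120 (y) by 60 mm high, on the bench on the side opposite the tray; point: its centre.
- can: bystander: a loose steel can, 80 mm across and 110 mm high, standing at the far left of the bench; origin at the centre of its underside.
- carton: bystander: a loose cardboard carton, 70 by 70 by 60 mm high, on the bench at the far right; origin at the centre of its underside.
There are look-alikes about, which are no part of the job. Leave any blue or green look-alike of the part that bears box_right_front alone. What is shaped like the part that bears box_mid_front but yellow is not meant.

How it is judged (in metres and radians):
On the way:
1. the three box fronts are in line with the posts, with the level out of the tray and held against the row (x of box_left_front in the frame of rack between -0.004 and 0.004 m and angle between the x axis of each of box_left_front, box_mid_front, box_right_front and the x axis of rack, either way round below 0.06 rad and angle between each of box_left_front, box_mid_front, box_right_front's own z axis and vertical below 0.05 rad and x of box_mid_front in the frame of rack between -0.004 and 0.004 m and x of box_right_front in the frame of rack between -0.004 and 0.004 m and x of level_mid in the frame of rack between -0.1 and 0.02 m and y of level_mid in the frame of rack between -0.08 and 0.08 m), for 0.1 s.
At the end, for the whole second after the job is handed in: Each box front is within 4 mm of the plane of the posts' front faces, each box upright and square to the rack within 0.06 rad; the level lies or stands inside the tray (centre within 35 mm lengthways and 66 mm sideways of the tray's middle, below 50 mm, long axis level), everything at rest (x of box_left_front in the frame of rack between -0.004 and 0.004 m and angle between the x axis of each of box_left_front, box_mid_front, box_right_front and the x axis of rack, either way round below 0.06 rad and angle between each of box_left_front, box_mid_front, box_right_front's own z axis and vertical below 0.05 rad and x of box_mid_front in the frame of rack between -0.004 and 0.004 m and x of box_right_front in the frame of rack between -0.004 and 0.004 m and x of level_mid in the frame of tray between -0.035 and 0.035 m and y of level_mid in the frame of tray between -0.066 and 0.066 m and height (world z) of level_mid below 0.05 m and angle between level_mid's own x axis and vertical between 1.5 and 1.64 rad and linear speed of each of level, box_left, box_mid, box_right below 0.02 m/s); the robot touches nothing.
It fails at once if the hand or arm touches a box (contact force between any of the fingers, the arm and box_left above 1.5 N or contact force between any of the fingers, the arm and box_mid above 1.5 N or contact force between any of the fingers, the arm and box_right above 1.5 N).
It fails at once if the hand or arm hits the rack (contact force between any of the fingers, the arm and rack above 3 N).
It fails at once if the case, can or carton is moved by more than 30 mm (distance of any of case_mid, can, carton from where it was at the start of the episode above 0.03 m).
It also fails if it takes over 64 s, if anything falls off the work surface, if the arm or the gripper's body presses on something with over 40 N, if the wrist force passes 120 N, or if a joint passes its speed limit or range.

## Working session

There is one attempt and no reset: what is moved stays moved. The work goes in short steps, each a Python script; the robot and the scene stay as the last script left them, time stands still between calls to the robot, and variables do not carry over. Pictures are saved under pics/ and viewed, at most 10 in all, crops included, and the job is handed in when it is done.

```bash
mkdir -p pics; cat > h.py <<'E'
import numpy as np, cv2
from scipy.spatial.transform import Rotation as R
from plant import robot, kinematics, cams, readout
def K(ci):
    f=192/np.tan(np.radians(ci["vertical_fov"])/2)
    return f
def ray(ci,uv):
    f=K(ci); d=np.array([(uv[0]-ci["cx"])/f,(uv[1]-ci["cy"])/f]); u=d.copy()
    for _ in range(30): u=d/(1+ci["k1"]*(u@u))
    E=np.array(ci["extrinsics"]); Rm=E[:3,:3]
    return -Rm.T@E[:3,3], Rm.T@np.array([u[0],-u[1],-1])
def atz(ci,uv,z):
    o,d=ray(ci,uv); return o+d*(z-o[2])/d[2]
def proj(ci,P):
    E=np.array(ci["extrinsics"]); p=E[:3,:3]@np.asarray(P,float)+E[:3,3]
    u=np.array([p[0],-p[1]])/-p[2]; u=u*(1+ci["k1"]*(u@u)); return K(ci)*u+[ci["cx"],ci["cy"]]
def tri(obs):
    A=np.zeros((3,3));b=np.zeros(3)
    for ci,uv in obs:
        o,d=ray(ci,uv); d=d/np.linalg.norm(d); M=np.eye(3)-np.outer(d,d); A+=M;b+=M@o
    return np.linalg.solve(A,b)
E
python3 - <<'E'
from h import *
for c in ["scene","top"]:
    im=cams.get_image(c); cv2.imwrite(f"pics/{c}0.png",im); ci=cams.camera_info(c)
    print(c,ci["vertical_fov"],ci["k1"],np.round(np.linalg.inv(np.array(ci["extrinsics"])),2).tolist())
    for l in ["rack","box_left_front","box_mid_front","box_right_front","level_mid","tray","case_mid","can","carton"]:
        r=cams.spot_in(c,l)
        print(l,[(np.round(x["centre"]).tolist(),round(x["confidence"],2),np.round(atz(ci,x["centre"],40)[:2]).tolist()) for x in r[:5]])
E
```

```text
scene 53.718820024772285 -0.09872434287968751 [[0.99, -0.1, 0.11, 741.16], [0.15, 0.6, -0.79, -881.24], [0.01, 0.79, 0.61, 739.21], [0.0, 0.0, 0.0, 1.0]]
rack [([327.0, 210.0], 0.88, [827.0, 1.0])]
box_left_front [([306.0, 199.0], 0.62, [764.0, 44.0]), ([304.0, 146.0], 0.18, [741.0, 367.0])]
box_mid_front [([260.0, 172.0], 0.94, [605.0, 167.0]), ([276.0, 209.0], 0.63, [679.0, -19.0])]
box_right_front [([249.0, 313.0], 0.75, [658.0, -388.0]), ([273.0, 233.0], 0.69, [681.0, -123.0])]
level_mid [([236.0, 136.0], 0.64, [477.0, 403.0])]
tray [([227.0, 151.0], 0.69, [467.0, 282.0])]
case_mid [([169.0, 294.0], 0.78, [469.0, -368.0])]
can []
carton [([294.0, 282.0], 0.75, [750.0, -284.0])]
top 48.99513893359675 0.0120072407471672 [[-0.01, 0.98, -0.18, 394.85], [-1.0, -0.01, 0.03, 16.76], [0.03, 0.18, 0.98, 1166.0], [0.0, 0.0, 0.0, 1.0]]
rack [([273.0, 131.0], 0.67, [771.0, -50.0])]
box_left_front [([247.0, 147.0], 0.96, [725.0, 24.0]), ([157.0, 141.0], 0.67, [745.0, 272.0])]
box_mid_front [([272.0, 159.0], 0.71, [691.0, -44.0]), ([195.0, 189.0], 0.57, [608.0, 165.0]), ([115.0, 238.0], 0.45, [478.0, 372.0])]
box_right_front [([299.0, 159.0], 0.94, [689.0, -120.0]), ([395.0, 169.0], 0.75, [660.0, -385.0]), ([297.0, 238.0], 0.69, [474.0, -108.0])]
level_mid [([114.0, 239.0], 0.9, [477.0, 376.0])]
tray [([129.0, 245.0], 0.78, [460.0, 335.0])]
case_mid [([389.0, 237.0], 0.56, [473.0, -355.0]), ([297.0, 160.0], 0.4, [686.0, -114.0])]
can [([156.0, 141.0], 0.67, [745.0, 275.0]), ([296.0, 159.0], 0.3, [690.0, -111.0])]
carton [([357.0, 140.0], 0.87, [742.0, -283.0])]
```

View pics/scene0.png

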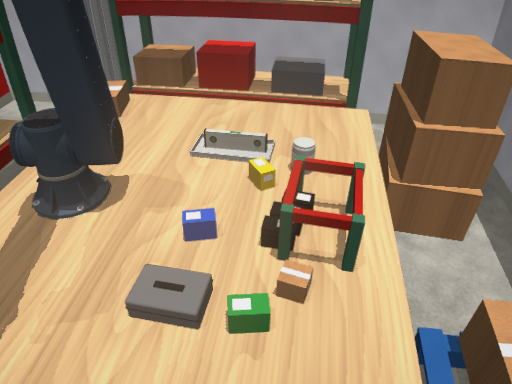

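View pics/top0.png

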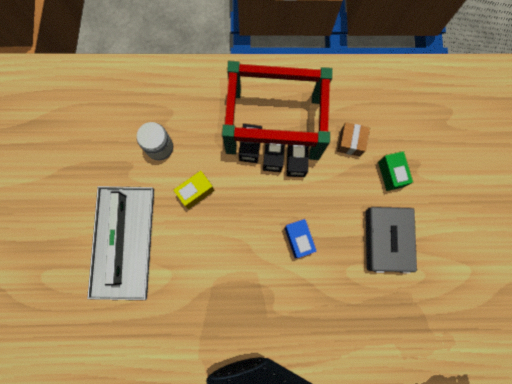

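The scene shows the black boxes in the rack, front posts around (285,230) and (352,240), with blue, green and yellow look-alikes and the level in the tray at about (236,138). In the top view the front posts are at about (228,133) and (322,138), the boxes at (249,147), (272,159) and (298,159), and the level at (116,239). Next come close wrist views.

```bash
cat >> h.py <<'E'
def ori(yaw,tilt,s=1):
    """tool z leans 'tilt' forward along yaw direction; closing axis along +-forward"""
    z=np.array([np.sin(tilt),0,-np.cos(tilt)]); y=s*np.array([np.cos(tilt),0,np.sin(tilt)]); x=np.cross(y,z)
    return (R.from_euler('z',yaw)*R.from_matrix(np.c_[x,y,z])).as_quat()
E
python3 - <<'E'
from h import *
ci=cams.camera_info("top")
a,b=atz(ci,(228,133),170),atz(ci,(322,138),170); print(a,b)
print(np.degrees(R.from_quat(readout.get_tcp_rot()).as_matrix()).round(0)/57)
for s in (1,-1):
  for p,y,t in [((640,-50,45),0,.65),((640,-50,45),-.1,.65),((477,376,60),np.pi/2,0),((500,-50,330),0,.6),((477,376,300),np.pi/2,0)]:
    q=kinematics.inverse_kinematics(list(p),ori(y,t,s).tolist()); print(s,p,y,t,None if q is None else np.round(q,2))
q=ori(0,.5,1)
for s in (-1,1):
  try: robot.goto([500,-50,330],ori(0,.5,s).tolist()); print("s",s); break
  except robot.IKError: pass
ci=cams.camera_info("wrist"); im=cams.get_image("wrist"); cv2.imwrite("pics/w1.png",im)
print(ci, readout.get_clock(), readout.get_joint_pos())
E
```

```text
[722.90986984  69.33875687 170.        ] [ 708.83489228 -162.34306448  170.        ]
[[ 0.98245614  0.22807018 -0.        ]
 [ 0.22807018 -0.98245614  0.        ]
 [-0.         -0.         -1.        ]]
1 (640, -50, 45) 0 0.65 [-0.11  0.3  -0.8  -0.17  0.07  1.48]
1 (640, -50, 45) -0.1 0.65 [-0.07  0.3  -0.8  -0.18 -0.02  1.6 ]
1 (477, 376, 60) 1.5707963267948966 0 [ 0.67  0.48 -0.11  0.99  0.    0.67]
1 (500, -50, 330) 0 0.6 [-0.15 -0.25 -0.44  0.78  0.09  1.45]
1 (477, 376, 300) 1.5707963267948966 0 [0.67 0.38 0.36 1.55 0.   0.67]
-1 (640, -50, 45) 0 0.65 [-0.11  0.3  -0.8  -0.17  0.07 -1.66]
-1 (640, -50, 45) -0.1 0.65 [-0.07  0.3  -0.8  -0.18 -0.02 -1.55]
-1 (477, 376, 60) 1.5707963267948966 0 [ 0.67  0.48 -0.11  0.99  0.   -2.47]
-1 (500, -50, 330) 0 0.6 [-0.15 -0.25 -0.44  0.78  0.09 -1.7 ]
-1 (477, 376, 300) 1.5707963267948966 0 [ 0.67  0.38  0.36  1.55  0.   -2.47]
s -1
{'vertical_fov': 70.99722399128238, 'cx': 256.42652229975124, 'cy': 192.9467837212467, 'k1': -0.040903378584761466, 'extrinsics': array([[-8.77959352e-01,  1.72106374e-03, -4.78732090e-01,
         5.97846961e+02],
       [ 1.42854662e-01, -9.53492847e-01, -2.65412767e-01,
        -6.30939988e+01],
       [-4.56924415e-01, -3.01410732e-01,  8.36882100e-01,
        -2.22025700e+02],
       [ 0.00000000e+00,  0.00000000e+00,  0.00000000e+00,
         1.00000000e+00]])} 3.8 [-0.14128419 -0.18422908 -0.3394469   0.92001152  0.06725986 -1.69414102]
```

View pics/w1.png

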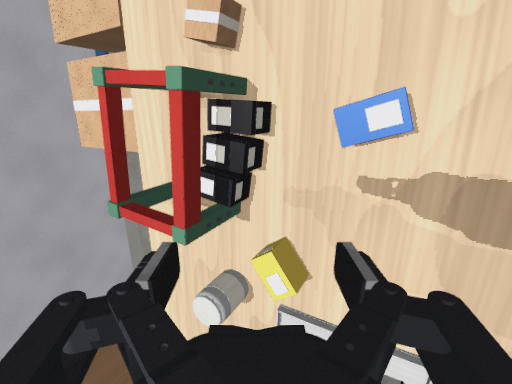

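The wrist view shows the rack with its front posts' feet at about (245,88) and (240,210), the boxes between them, and the tray's edge at the lower right. I'll take a second rack view and two level views.

```bash
python3 - <<'E'
from h import *
import pickle
C={}
def snap(n):
    C[n]=cams.camera_info("wrist"); im=cams.get_image("wrist"); cv2.imwrite(f"pics/{n}.png",im); return im
a=cv2.imread("pics/w1.png"); C["w1"]=cams.camera_info("wrist")
robot.goto([520,30,300],ori(0,.5,-1).tolist()); b=snap("w2")
robot.goto([440,340,280],ori(np.pi/2,0,-1).tolist()); l1=snap("l1")
for n in ("level_mid","tray"): print(n,[(np.round(r["centre"]),r["confidence"]) for r in cams.spot_in("wrist",n)])
robot.move_straight([520,340,280]); l2=snap("l2")
for n in ("level_mid","tray"): print(n,[(np.round(r["centre"]),r["confidence"]) for r in cams.spot_in("wrist",n)])
pickle.dump(C,open("C.pkl","wb"))
for n in C: print(n, np.round(np.linalg.inv(C[n]["extrinsics"])[:3,3]))
print(np.round([proj(C["w2"],p) for p in [(720,70,0),(707,-162,0),(720,70,170),(707,-162,170)]]))
ca=cv2.resize(a[50:250,150:280],None,fx=3,fy=3,interpolation=cv2.INTER_CUBIC)
cv2.imwrite("pics/ca.png",np.hstack([ca]))
cv2.imwrite("pics/m.png",np.vstack([np.hstack([cv2.resize(x,(400,300)) for x in (a,b)]),np.hstack([cv2.resize(x,(400,300)) for x in (l1,l2)])]))
print(readout.get_clock())
E
```

```text
level_mid [(array([232., 124.]), 0.64)]
tray [(array([246., 121.]), 0.74)]
level_mid [(array([235., 181.]), 0.89)]
tray [(array([250., 174.]), 0.66)]
w1 [ 432. -128.  455.]
w2 [453. -47. 425.]
l1 [519. 338. 423.]
l2 [598. 339. 423.]
[[240. 172.]
 [244.  36.]
 [175. 197.]
 [166.   3.]]
6.4833
```

View pics/m.png

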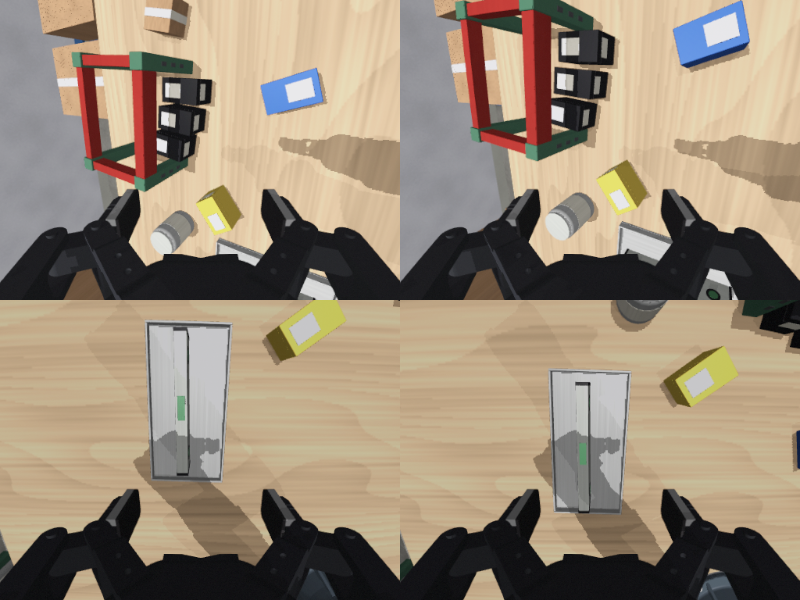

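View pics/ca.png

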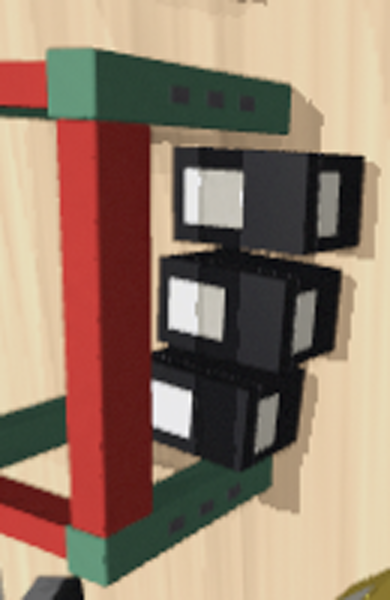

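The mosaic shows the level's top in l1 running from (232,37) to (233,223), and in l2 from (233,105) to (235,271). The crop shows both front-post faces, with feet at about (247,79)–(246,95) and (240,202)–(240,214). I'll fit the rack pose and triangulate the level.

```bash
python3 - <<'E'
from h import *
import pickle
from scipy.optimize import least_squares
C=pickle.load(open("C.pkl","rb"))
px=np.array([(247,78.7),(246.3,94.7),(181.7,66),(182.5,89.3),(240.5,202.5),(240,214),(186,228.3),(185.7,245)])
loc=np.array([(0,-134,0),(0,-104,0),(0,-134,170),(0,-104,170),(0,104,0),(0,134,0),(0,104,170),(0,134,170)])
W=lambda p,L:R.from_euler('z',p[2]).apply(L)+[p[0],p[1],0]
f=lambda p:(np.array([proj(C["w1"],q) for q in W(p,loc)])-px).ravel()
s=least_squares(f,[715,-46,0],x_scale=[100,100,.1],loss='soft_l1'); print("rack",s.x,np.round(s.fun.reshape(-1,2),1).tolist())
bx=np.array([[( 363,155),(355,252)],[(340,268),(328,370)],[(303,372),(242,470)]])/3+[150,50]
for b in bx: print("boxtop",[np.round(R.from_euler('z',-s.x[2]).apply(atz(C["w1"],u,z)-[s.x[0],s.x[1],0]),0).tolist() for u,z in zip(b,(0,0))])
for a,b in [((231.7,37),(233,105)),((233,222.7),(235.5,271))]: print("level end",tri([(C["l1"],a),(C["l2"],b)]), atz(C["l1"],a,74),atz(C["l2"],b,74))
tr=[(187,29),(298,29),(282,230),(196,230)]  # rim corners in l1
print([atz(C["l1"],u,22).round() for u in tr])
E
```

```text
rack [ 7.09178458e+02 -4.81625117e+01 -7.92340296e-02] [[0.8, -1.0], [0.5, 0.2], [-0.3, -0.3], [-0.8, 0.8], [0.8, -3.1], [0.6, -1.6], [-1.2, 1.8], [-0.4, 1.5]]
boxtop [[-51.0, -95.0, 0.0], [-51.0, -38.0, 0.0]]
boxtop [[-41.0, -27.0, 0.0], [-38.0, 40.0, 0.0]]
boxtop [[-19.0, 45.0, 0.0], [26.0, 127.0, -0.0]]
level end [601.1999897  368.23236272  62.89088797] [598.64378923 366.70241726  74.        ] [601.10428625 367.93875251  74.        ]
level end [365.13296556 371.20255309  76.06992612] [364.1785991  371.93885999  74.        ] [363.79383027 370.85470158  74.        ]
[array([621., 430.,  22.]), array([620., 283.,  22.]), array([328., 297.,  22.]), array([328., 438.,  22.])]
```

```bash
cat >> h.py <<'E'
RX,RY,YAW=709.2,-48.2,-0.07
T=0.7
def tcp(cx,cz,yaw=YAW,ry=0,t=T):
    """TCP so that the level's lower front edge is at rack x=cx, height cz"""
    loc=np.array([cx,ry,cz])-37*np.array([np.sin(t),0,-np.cos(t)])-10*np.array([np.cos(t),0,np.sin(t)])
    return (R.from_euler('z',yaw).apply(loc)+[RX,RY,0]).tolist()
E
python3 - <<'E'
from h import *
o=ori(np.pi/2-.017,0,-1).tolist()
robot.goto([482,370,130],o); robot.move_straight([482,370,41],v=80,force_limit=15)
robot.clamp(100); print(readout.get_width(),readout.get_tool_pos(),readout.get_gripper_force())
f0=np.array(readout.get_ft_force()); robot.move_straight([482,370,240]); print(readout.get_width(),np.array(readout.get_ft_force())-f0)
robot.goto(tcp(-72,200),ori(YAW,T,-1).tolist())
ci=cams.camera_info("wrist"); a=cams.get_image("wrist")
robot.move_straight(tcp(-72,120)); b=cams.get_image("top")
cv2.imwrite("pics/g.png",np.hstack([cv2.resize(a,(400,300)),cv2.resize(b[60:220,180:393],(400,300),interpolation=cv2.INTER_CUBIC)]))
c=cams.get_image("scene"); cv2.imwrite("pics/gs.png",cv2.resize(c[130:290,200:413],(800,600),interpolation=cv2.INTER_CUBIC))
print(readout.get_clock(),readout.get_tool_pos(),readout.get_ft_force(),readout.get_joint_pos())
E
```

```text
18.97390434431614 [482.18568131 370.14178993  41.29156513] 98.17313432693481
19.00759778699152 [-0.25475183 -0.63240804 -5.59083649]
12.925 [607.04322567 -40.85493291 143.39069476] [ 0.18482639  0.26317049 -3.24690802] [-0.0659829   0.07260944 -0.78213602  0.01379259 -0.002414   -1.56801404]
```

View pics/g.png

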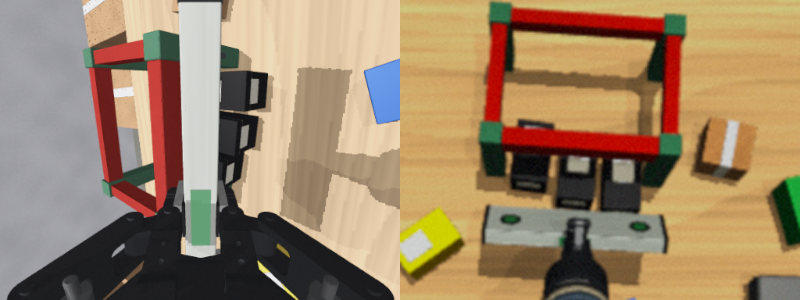

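Left view: the level is held centrally (green vial at the jaws) with the boxes clear. Right view: post tops' outer sides at x≈480 and 684, level's ends at x≈485 and 668, so I'll check the sideways offset numerically.

```bash
python3 - <<'E'
from h import *
ci=cams.camera_info("top")
g=lambda u,v,z:(lambda p:p.round(1))(atz(ci,((u-400)/400*213+180,v/300*160+60),z))
print("post tops outer front",g(480,147,170),g(684,157,170))
print("level top edge",g(485,207,168),g(667,213,168)); print("level low edge",g(483,248,120),g(667,254,120))
print("expected lvl ends",[ (R.from_euler('z',YAW).apply([-72-20,s*120,0])+[RX,RY,0]).round(1) for s in (1,-1)])
E
```

```text
post tops outer front [709.2  82.6 170. ] [ 694.  -184.6  170. ]
level top edge [629.1  76.1 168. ] [ 619.3 -159.6  168. ]
level low edge [584.   81.5 120. ] [ 573.4 -165.8  120. ]
expected lvl ends [array([625.8,  77.9,   0. ]), array([ 609. , -161.5,    0. ])]
```

View pics/gs.png

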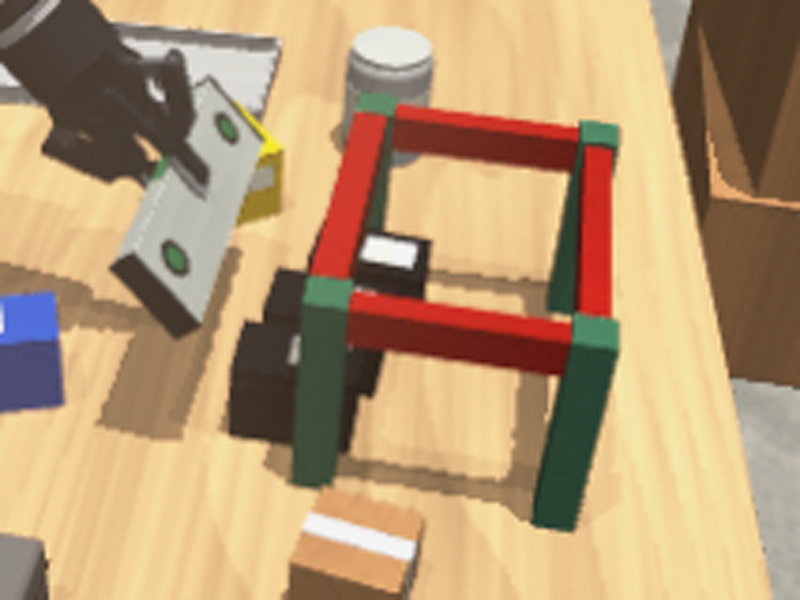

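The level is well clear of the blue box and the boxes, hand leaning back. Now I'll lower it and push.

```bash
python3 - <<'E'
from h import *
Y=-0.075
o=ori(Y,T,-1).tolist()
print(robot.move_straight(tcp(-72,19,Y,-3),o,v=70,force_limit=8), readout.get_tool_pos()[2])
robot.sleep(.2); f0=np.array(readout.get_ft_force()); m0=np.array(readout.get_moment())
print(robot.move_straight(tcp(-14,19,Y,-3),o,v=35,force_limit=25), np.array(readout.get_ft_force())-f0)
hit=False
for c in np.arange(-12,12,2):
    hit=robot.move_straight(tcp(c,19,Y,-3),o,v=15,force_limit=20); f=np.array(readout.get_ft_force())-f0
    print(c,hit,f.round(1),(np.array(readout.get_moment())-m0).round(2),(np.array(readout.get_tool_pos())-tcp(0,19,Y,-3)).round(1))
    if hit or np.linalg.norm(f[:2])>18: break
b=cams.get_image("top"); s=cams.get_image("scene"); 
cv2.imwrite("pics/p1.png",np.hstack([cv2.resize(b[90:200,200:347],(400,300),interpolation=3),cv2.resize(s[150:270,240:400],(400,300),interpolation=3)]))
print(readout.get_clock(),readout.get_width())
E
```

```text
False 41.36904750550524
False [-8.40188966 -1.14564851  5.50074588]
-12 False [-6.9 -1.2  2.3] [-0.18  0.76 -0.23] [-12.8   0.7  -1. ]
-10 False [-5.5 -0.1  1.1] [-0.15  0.77 -0.17] [-10.9   0.6  -1.1]
-8 False [-5.2 -1.4  0.2] [-0.1   0.86 -0.15] [-8.9  0.5 -1.2]
-6 False [-4.1 -0.3 -1.3] [-0.05  1.03 -0.07] [-6.8  0.4 -1.1]
-4 False [-3.4 -0.9 -2.3] [ 0.02  1.16 -0.08] [-4.6  0.4 -0.8]
-2 False [-2.3  1.  -1.6] [ 0.08  1.08 -0.04] [-2.2  0.2 -0.3]
0 False [-4.   0.4 -2.3] [ 0.21  1.18 -0.12] [-0.2  0.1 -0.2]
2 True [-0.7  0.4  0.2] [-0.04  0.01  0.  ] [-0.6  0.1 -1.6]
18.8167 18.67530622389383
```

View pics/p1.png

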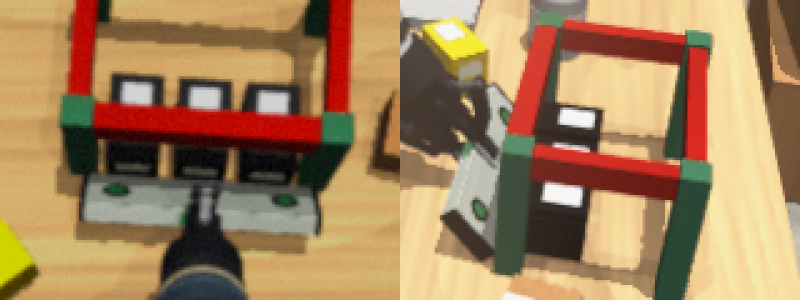

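The level stands against the row, boxes nearly in line. Contact came at about x=0, so I'll press gently and read the sideways moment to see whether both posts bear.

```bash
python3 - <<'E'
from h import *
Y=-0.075
o=ori(Y,T,-1).tolist()
f0=np.array(readout.get_ft_force()); m0=np.array(readout.get_moment())
for c in np.arange(0,5,.5):
    hit=robot.move_straight(tcp(c,20,Y,-3),o,v=8,force_limit=35); f=np.array(readout.get_ft_force())-f0
    print(c,hit,f.round(1),(np.array(readout.get_moment())-m0).round(2),(np.array(readout.get_tool_pos())-tcp(0,20,Y,-3)).round(1),R.from_quat(readout.get_tcp_rot()).as_euler('ZYX').round(3))
    if hit or np.linalg.norm(f[:2])>25: break
print(readout.get_clock(),readout.get_joint_pos())
E
```

```text
0.0 False [-2.   1.  -0.6] [ 0.1   0.34 -0.14] [-0.3  0.  -0.3] [-1.646  0.    -2.442]
0.5 False [-3.6  1.   0.6] [ 0.24  0.54 -0.2 ] [ 0.   0.  -0.3] [-1.646  0.    -2.442]
1.0 False [-7.7  2.6  3.7] [ 0.28  0.77 -0.25] [ 0.2  0.  -0.4] [-1.646  0.    -2.443]
1.5 False [-10.9   2.2   5.9] [ 0.2   0.96 -0.17] [ 0.3  0.  -0.5] [-1.646  0.    -2.443]
2.0 False [-14.8   1.9   8.8] [ 0.25  1.15 -0.2 ] [ 0.3  0.1 -0.7] [-1.646  0.    -2.444]
2.5 False [-16.2   2.2  10. ] [ 0.27  1.34 -0.23] [ 0.4  0.  -0.9] [-1.646  0.    -2.445]
3.0 False [-20.1   2.6  12.1] [ 0.31  1.55 -0.24] [ 0.4 -0.  -1.1] [-1.646  0.    -2.445]
3.5 False [-21.6   3.6  13.9] [ 0.32  1.77 -0.24] [ 0.5  0.  -1.2] [-1.646  0.    -2.446]
4.0 False [-25.3   2.7  17.1] [ 0.32  1.97 -0.23] [ 0.5  0.  -1.4] [-1.646  0.    -2.446]
21.7 [-0.07063536  0.36228886 -0.76820855 -0.25482349 -0.00272101 -1.56752051]
```

Mz stays flat while the force rises to 25 N and x stays put, so both posts bear. I'll hold, back off and check.

```bash
python3 - <<'E'
from h import *
import pickle
Y=-0.075
o=ori(Y,T,-1).tolist()
robot.sleep(.4)
robot.move_straight(tcp(-8,21,Y,-3),o,v=20); robot.move_straight(tcp(-75,24,Y,-3),o,v=80); robot.move_straight(tcp(-100,200,Y,-3),o,v=150)
ci=cams.camera_info("wrist"); pickle.dump(ci,open("cv.pkl","wb")); w=cams.get_image("wrist"); b=cams.get_image("top"); s=cams.get_image("scene")
cv2.imwrite("pics/w5.png",w)
cv2.imwrite("pics/p2.png",np.vstack([cv2.resize(w[20:245,160:360],(533,600),interpolation=3)]) )
cv2.imwrite("pics/p2.png",np.hstack([cv2.resize(w[20:245,160:360],(440,500),interpolation=3),cv2.resize(b[105:185,215:335],(360,500),interpolation=3)]))
print(readout.get_clock(),readout.get_width())
E
```

```text
25.325 18.806432095170386
```

View pics/p2.png

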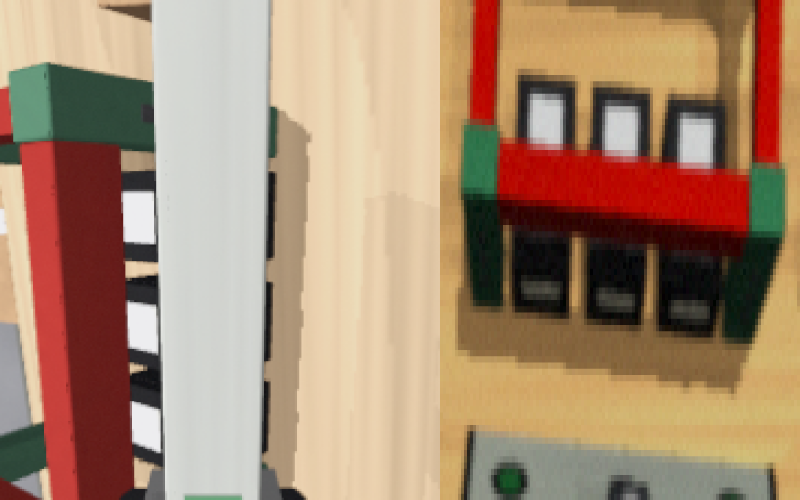

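Fronts line up with both posts' feet in both views. Next I'll return the level to its starting place.

```bash
python3 - <<'E'
from h import *
o=ori(np.pi/2-.02,0,-1).tolist()
robot.goto([479,367,240],o); robot.move_straight([479,367,60],v=150)
print(robot.move_straight([479,367,39],v=20,force_limit=8),readout.get_tool_pos())
robot.release(); robot.sleep(.2); robot.move_straight([479,367,160],v=120)
robot.goto([440,340,280],o); robot.sleep(.5); w=cams.get_image("wrist"); t=cams.get_image("top"); s=cams.get_image("scene")
cv2.imwrite("pics/e.png",np.vstack([np.hstack([cv2.resize(w,(400,300)),cv2.resize(t,(400,300))]),np.hstack([cv2.resize(s,(400,300)),cv2.resize(t[105:195,215:335],(400,300),interpolation=3)])]))
print(readout.get_clock())
E
```

```text
True [478.86462783 366.9119021   41.27675607]
32.325
```

View pics/e.png

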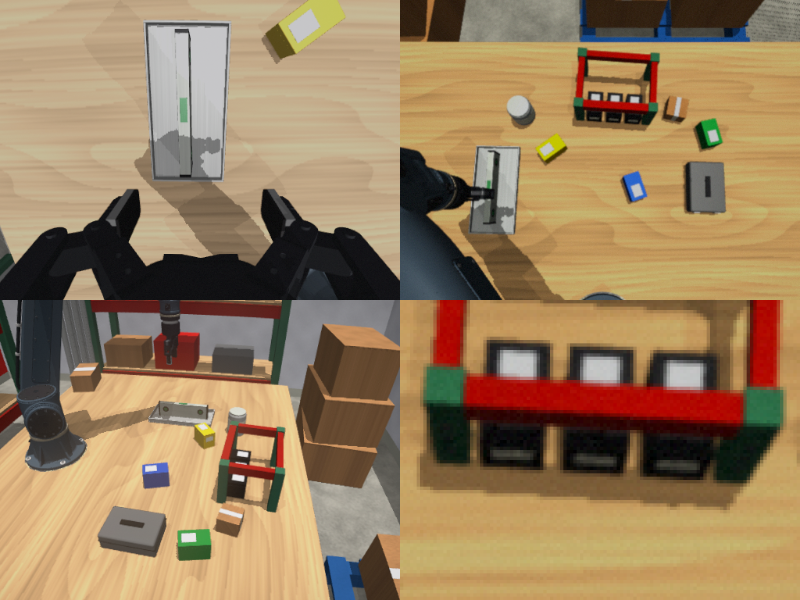

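The level stands in the tray, the three box fronts are in line with the posts' feet, and the bystanders have not moved.

```bash
python3 -c "
from h import *
print(robot.finish_job())"
```

```text
the job is handed in; nothing more can be done
None
```

I handed the job in at about 32 s on the clock. The final pictures show the three box fronts flush with the posts to about 2 mm, the level standing back in the tray, and nothing else moved; no verdict came back.

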